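Run nuts out of a spring-gated dispenser

TASK

Take the stirring stick by its red handle, stir the nuts in the hopper round with its tip until most of them have clearly changed place, and hang the stick upright back in its stand. Only then pull the yellow handle out until the slide's black bar lies over the red marks, so that all the nuts drop into the dish, and finish while still holding it there against its spring, without letting go. Leave the other things on the worktop where they are.

Things in the scene. Friction and masses are not known exactly. Their poses are not given: they have to be found in the camera images.
- dispenser: Fixed nut dispenser: clear square hopper with aluminium rim, 112 mm wide, rim 150 mm above the worktop, on four legs on a 300 x 130 mm board. Origin on the worktop below the hopper's centre; the slide pulls out along its -x, towards the robot within 0.3 rad; z up. Two aluminium rails run along -x at y = +-56 mm, tops at z = 88 mm, to x = -227 mm.
- hopper_floor (a point): Centre of the hopper's flat floor, 85 mm above the worktop, axes as the dispenser. The flat floor is the plate of the slide, 68 x 68 mm; around it the steel sides rise outward at 45 degrees to clear vertical walls 104 mm apart inside.
- gate (a joint): Travel (m) of the aluminium slide that forms the hopper's floor: 0 shut, growing as it is pulled along the dispenser's -x, end stop at 0.095. A spring draws it shut, 3 N when shut, 8 N at the mark. A black cross bar on it lies over the red marks on the two rails at 0.078; the floor is then fully open.
- handle (a point): Grip point of the slide's upright yellow handle, moves with it: plate 14 mm thick along the dispenser's x, 40 mm wide along y, 85 to 140 mm above the worktop; this point is in its middle plane, 22 mm below its top. Shut, it is 115 mm from the hopper's centre, 59 mm clear of its wall. The black cross bar (top at 92 mm) is 15 mm nearer the hopper.
- mark (a point): Where the middle of the black cross bar must come: midway between the red marks on the two rails, 178 mm from the hopper's centre along the dispenser's -x, 88 mm above the worktop.
- dish: Blue open square dish, 90 x 90 x 45 mm, standing on the baseboard below the hopper. Origin at the centre of its underside.
- stand: Stand for the stirring stick, fixed to the worktop on the robot's left or right: dark round foot 76 mm across and an upright steel tube, 36 mm outside, 24 mm inside, top 118 mm above the worktop. Origin on the worktop on the tube's axis.
- stick: Stirring stick, 160 mm long, about 70 g, hanging upright in the stand. Origin at its tip, z up: wooden rod 12 mm thick with round end to z = 110 mm; collar 40 mm across, 6 mm thick, which rests on the tube's top; red square handle 26 x 26 mm, flat sides facing its x and y axes, z = 116 to 160 mm. In the stand the tip is 8 mm above the worktop.
- stick_tip (a point): The stick's lower end.
- stick_head (a point): Middle of the stick's red handle, 140 mm above its tip.
- nut0_center (a point): Centre of one of the five brown round nuts in the shell, 24 mm across, 11 g, lying loose, one in the middle and four around it, on the hopper's floor.
- nut1_center (a point): Centre of another such nut.
- nut2_center (a point): Centre of another such nut.
- nut3_center (a point): Centre of another such nut.
- nut4_center (a point): Centre of another such nut.
- jar: Bystander: a glass storage jar with a red cap, 72 mm across, 110 mm tall. Origin at the centre of its underside.
- mug: Bystander: a white mug, 80 mm across, 90 mm tall, with a handle. Origin at the centre of its underside.
- tumbler: Bystander: a green glass tumbler, 68 mm across, 110 mm tall. Origin at the centre of its underside.
- sponge: Bystander: a yellow sponge block, 110 x 70 x 35 mm. Origin at the centre of its underside.
There are look-alikes about, which are no part of the job. What is shaped like the stand but blue, pink or purple is not meant.

How it is judged:
On the way, in this order (a step that is already met when the one before it is completed fails the run):
1. the nuts are stirred: with the stick's tip among them in the hopper, at least three of the five lie 12 mm or more from where they began (x of stick_tip in the frame of hopper_floor between -0.04 and 0.04 m and y of stick_tip in the frame of hopper_floor between -0.04 and 0.04 m and z of stick_tip in the frame of hopper_floor below 0.02 m and (distance of each of nut0_center, nut1_center, nut2_center from where it was at the start of the episode above 0.012 m or distance of each of nut0_center, nut1_center, nut3_center from where it was at the start of the episode above 0.012 m or distance of each of nut0_center, nut1_center, nut4_center from where it was at the start of the episode above 0.012 m or distance of each of nut0_center, nut2_center, nut3_center from where it was at the start of the episode above 0.012 m or distance of each of nut0_center, nut2_center, nut4_center from where it was at the start of the episode above 0.012 m or distance of each of nut0_center, nut3_center, nut4_center from where it was at the start of the episode above 0.012 m or distance of each of nut1_center, nut2_center, nut3_center from where it was at the start of the episode above 0.012 m or distance of each of nut1_center, nut2_center, nut4_center from where it was at the start of the episode above 0.012 m or distance of each of nut1_center, nut3_center, nut4_center from where it was at the start of the episode above 0.012 m or distance of each of nut2_center, nut3_center, nut4_center from where it was at the start of the episode above 0.012 m)), for 0.05 s.
2. the stick hangs upright in its stand, let go (horizontal distance between stick_tip and stand below 0.013 m and z of stick_tip in the frame of stand below 0.014 m and angle between stick's own z axis and vertical below 0.12 rad and contact force between the fingers and stick below 0.1 N), for 0.2 s.
3. the slide is at the mark, held by the gripper (value of joint gate between 0.07 and 0.086 m and contact force between the fingers and gate above 2 N), for 0.3 s.
At the end, for the whole second after the job is handed in: The slide is still, within 8 mm of the mark (joint 0.070 to 0.086 m), held by the gripper (over 2 N); all five nuts are in the dish; the stick hangs in its stand (tip within 13 mm of the axis, under 14 mm high, tilt under 0.12 rad), not touched by the fingers (all of step 2 and all of step 3 and velocity of joint gate between -0.01 and 0.01 m/s and x of nut0_center in the frame of dish between -0.045 and 0.045 m and y of nut0_center in the frame of dish between -0.045 and 0.045 m and z of each of nut0_center, nut1_center, nut2_center, nut3_center, nut4_center in the frame of dish below 0.045 m and x of nut1_center in the frame of dish between -0.045 and 0.045 m and y of nut1_center in the frame of dish between -0.045 and 0.045 m and x of nut2_center in the frame of dish between -0.045 and 0.045 m and y of nut2_center in the frame of dish between -0.045 and 0.045 m and x of nut3_center in the frame of dish between -0.045 and 0.045 m and y of nut3_center in the frame of dish between -0.045 and 0.045 m and x of nut4_center in the frame of dish between -0.045 and 0.045 m and y of nut4_center in the frame of dish between -0.045 and 0.045 m); the arm keeps its last pose, push and grip.
It fails at once if the slide is pulled out more than 20 mm while the stick is out of its stand (value of joint gate above 0.02 m and horizontal distance between stick_tip and stand above 0.03 m).
It fails at once if another thing on the worktop is moved more than 30 mm or the dish more than 20 mm (distance of any of jar, mug, tumbler, sponge from where it was at the start of the episode above 0.03 m or distance of dish from where it was at the start of the episode above 0.02 m).
It also fails if it takes over 66 s, if anything falls off the work surface, if the arm or the gripper's body presses on something with over 40 N, if the wrist force passes 120 N, or if a joint passes its speed limit or range.

ROBOT

A 7-joint arm with a two-finger parallel gripper is mounted at the origin on the work surface. World frame = base frame: x ahead of the robot, y to its left, z up, the work surface at z = 0. Lengths are in m, angles in rad, forces in N, time in s.
With the tool pointing down it reaches from about 0.425 to 0.875 m from the base axis. Payload 9.9 kg.
Tool frame: the origin (TCP) lies at the very end of the fingers, on their centre line; the grasp point (between the pads) lies 19 mm behind it; z points along the fingers, y is the line along which they close (so a half turn about z gives the same grasp; the last joint's range is limited). The gripper opens to 85 mm and grips with 20 to 120 N. Pads are 22 mm wide; open, the fingers measure 114 mm over their backs; the gripper's body (76 mm by 85 mm) begins 54 mm behind the grasp point. The pads swing forward as they close: fully open they stand 13 mm farther back than shut.
Start: joints at [1.26, 0.576, 0.025, 1.437, -0.015, 1.129, -0.057], TCP at [0.152, -0.658, 0.231] pointing down, gripper open.
Joint ranges: [-2.76, 2.76], [-0.34, 2.15], [-1.52, 1.57], [0.19, 2.46], [-1.09, 4.23], [0.17, 1.99], [-2.82, 2.82]. Speed limits (rad/s): [2.22, 2.22, 3.01, 3.01, 3.14, 3.14, 3.14].

INTERFACE

Orientations are given as a unit quaternion [x, y, z, w].
In Python, from rig import arm gives the robot as it stands.
- The arm moves only by the tool step_arm, never from a script. Its argument "series" is a list of rows, each a list of 7 numbers: the shift along the tool's x, y, z in fractions of the full range, 1 being 1 m, then the turn, a rotation vector about the tool's x, y, z in normalised numbers (1 is 4 rad), then the finger opening in cm, from 0 to 8.54. In form: [[tx, ty, tz, ax, ay, az, claw], ...]. A call has 1 to 20 rows; each row is the pose to reach, as a shift and turn from the pose commanded when the call began, along the tool's axes at that moment; what a row does not reach only later rows make up. A row lasts 1/10 s, in which the tool goes at most 50 mm and 8.59 degrees, less where a joint would pass 70% of its speed; a pose out of reach is approached as far as the arm can. A call with a gripper value outside its range is refused whole. The fingers move at their own pace and stop on an object; the grip force is fixed at half the most. Time passes only in rows, so rows that repeat a pose let the fingers close. It gives the time, the measured TCP pose, the force, the opening and the grip force at its end, in the units of the state.
- arm.sense(): the state, without advancing time (a new reading comes with each control period).
- arm.grab_frame(name): name is "scene" or "top"; returns the picture (480x640x3 uint8, red, green, blue); there is no depth.
- arm.camera_model(name): a dict with "intrinsics" (3x3 intrinsics, pixels), "R" (3x3) and "t" (3): a world point X has camera coordinates R X + t. Camera axes: x right, y down, z forward; pixel columns grow to the right and rows downward; lengths in m; the calibration is good to about 2 mm. A picture is of the moment at which its call begins. camera_model takes no time and is no camera call.
- arm.job_done(): hands the job in; it is judged then, once.
The state is a dict: "t": time; "joint_pos": joint angles; "joint_vel": joint speeds; "joint_torque": joint torques, N m; "ee_pos": TCP position; "tcp_rot": TCP orientation; "contact_force": force on the tool from outside, world axes, zero at the start; "moment": the same for the moment, N m; "width": opening from 0.0 (shut) to 1.0 (fully open); "grasp_force": force on a finger pad.
Only numpy, scipy, OpenCV 4.12 (cv2) and the standard library are available. Lean on these libraries where they do the work, as an engineer would, in place of code of your own. Each camera call takes 0.05 s, during which the arm holds its last target. There are 200 camera calls.

## Working session

There is one attempt and no reset: what is moved stays moved. The work goes in short steps, Python scripts to look and compute and a tool call to move; the robot and the scene stay as the last step left them, time stands still between calls to the robot, and variables do not carry over. Pictures are saved under pics/ and viewed, at most 10 in all, crops included, and the job is handed in when it is done.

Besides the shell and the picture viewer there is one more tool, called after ">>>" as name(argument=value, ...) on one line, values as JSON. step_arm: Moves the arm, as the interface text tells. Its arguments: {"type":"object","properties":{"series":{"type":"array","items":{"type":"array","items":{"type":"number"}}}},"required":["series"]}

```bash
mkdir -p pics; python3 - <<'E'
from rig import arm
import cv2,numpy as np
s=arm.sense();print({k:np.round(v,3) for k,v in s.items()})
for n in("scene","top"):
    cv2.imwrite(f"pics/{n}0.png",arm.grab_frame(n)[...,::-1]);m=arm.camera_model(n);print(n,m, -np.array(m["R"]).T@m["t"])
E
```

```text
{'t': np.float64(0.0), 'joint_pos': array([ 1.26 ,  0.577,  0.025,  1.438, -0.015,  1.129, -0.057]), 'joint_vel': array([ 0.   ,  0.002,  0.001, -0.   , -0.   , -0.001,  0.   ]), 'joint_torque': array([ 2.0000e-03, -7.6575e+01,  2.2510e+00, -2.8597e+01,  1.5000e-02,
        1.2000e-02,  0.0000e+00]), 'ee_pos': array([ 0.152, -0.657,  0.23 ]), 'tcp_rot': array([ 0.994,  0.113, -0.   , -0.001]), 'contact_force': array([ 0.349,  0.171, -0.587]), 'moment': array([-0.033, -0.004, -0.037]), 'grasp_force': np.float64(0.0), 'width': np.float64(0.999)}
scene {'intrinsics': array([[583.28406994,   0.        , 312.89511929],
       [  0.        , 583.28406994, 237.13269124],
       [  0.        ,   0.        ,   1.        ]]), 'R': array([[ 0.90407118,  0.42699546, -0.01817089],
       [ 0.27315557, -0.61000212, -0.74383026],
       [-0.32869643,  0.66751202, -0.66812152]]), 't': array([-0.452816  , -0.08933082,  1.71422159])} [ 0.99723762 -1.00540512  1.07063329]
top {'intrinsics': array([[434.93063732,   0.        , 318.07433217],
       [  0.        , 434.93063732, 245.47894233],
       [  0.        ,   0.        ,   1.        ]]), 'R': array([[ 0.02625611, -0.99964215, -0.00511805],
       [-0.99340001, -0.02551962, -0.11182647],
       [ 0.11165585,  0.00802039, -0.99371457]]), 't': array([-0.05108158,  0.51847071,  1.10947787])} [ 0.39251033 -0.04673058  1.16022164]
```

View pics/scene0.png

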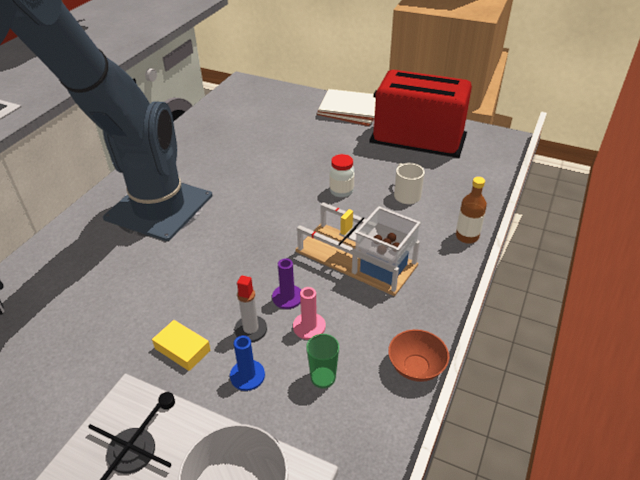

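View pics/top0.png

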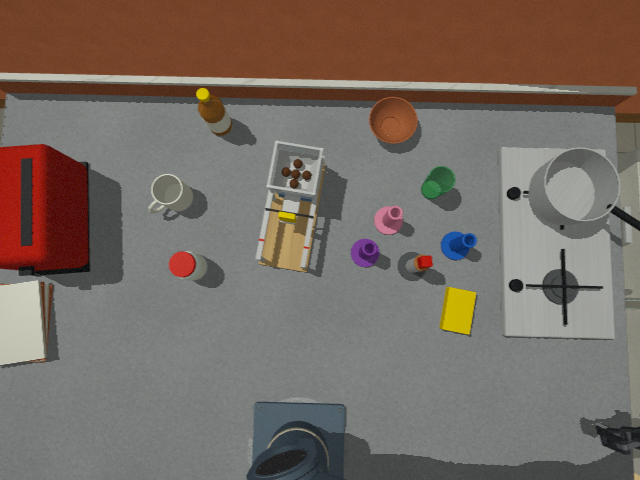

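The scene picture shows the red-handled stick in a steel tube at about (246,300), with its handle at (246,285). The top picture has the handle at (424,262) and the dark foot at (412,264). The hopper is at (296,170) in the top picture and its yellow handle at (287,216).

Stand candidates in the top picture are purple (365,252), pink (390,218), blue (458,245), and grey steel with a dark foot holding the red stick (418,264). The grey one fits the description, so next I measure and take a crop to confirm.

```bash
cat > h.py <<'E'
from rig import arm
import cv2,numpy as np
def ray(n,p):
    m=arm.camera_model(n);R=np.array(m["R"]);c=-R.T@m["t"]
    d=R.T@np.linalg.inv(m["intrinsics"])@np.array([p[0],p[1],1.]);return c,d/np.linalg.norm(d)
def onz(n,p,z):
    c,d=ray(n,p);return c+d*(z-c[2])/d[2]
def tri(ps,pt):
    A=np.zeros((3,3));b=np.zeros(3)
    L=[ray("scene",ps),ray("top",pt)]
    for c,d in L:
        P=np.eye(3)-np.outer(d,d);A+=P;b+=P@c
    X=np.linalg.solve(A,b);return X,[np.linalg.norm((np.eye(3)-np.outer(d,d))@(X-c)) for c,d in L]
def proj(n,X):
    m=arm.camera_model(n);q=m["intrinsics"]@(np.array(m["R"])@X+m["t"]);return q[:2]/q[2]
def blobs(im,lo,hi,roi,amin=15):
    x0,y0,x1,y1=roi;h=cv2.cvtColor(np.ascontiguousarray(im[y0:y1,x0:x1]),cv2.COLOR_RGB2HSV)
    m=cv2.inRange(h,lo,hi);n,_,st,ce=cv2.connectedComponentsWithStats(m)
    return m,[(st[i,4],np.round(ce[i]+[x0,y0],1),st[i,:4]+[x0,y0,0,0]) for i in range(1,n) if st[i,4]>=amin]
E
python3 - <<'E'
from h import *
s=cv2.imread("pics/scene0.png")[...,::-1];t=cv2.imread("pics/top0.png")[...,::-1]
print("red s",blobs(s,(0,180,120),(8,255,255),(225,265,270,310))[1])
print("red t",blobs(t,(0,180,120),(8,255,255),(395,240,445,290))[1])
print("yel s",blobs(s,(22,150,120),(35,255,255),(325,195,365,250))[1])
print("yel t",blobs(t,(22,150,120),(35,255,255),(265,195,310,230))[1])
a=cv2.resize(s[190:350,210:430],None,fx=3.6,fy=3.6,interpolation=cv2.INTER_CUBIC)
b=cv2.resize(t[130:290,230:450],None,fx=3.6,fy=3.6,interpolation=cv2.INTER_CUBIC)
cv2.imwrite("pics/cs.png",a[...,::-1]);cv2.imwrite("pics/ct.png",b[...,::-1])
E
```

```text
red s [(np.int32(255), array([244.8, 286.2]), array([238, 276,  15,  21]))]
red t [(np.int32(149), array([424.4, 261.2]), array([417, 256,  16,  12]))]
yel s [(np.int32(71), array([347.4, 215. ]), array([341, 210,  12,  12])), (np.int32(25), array([344.2, 225. ]), array([342, 221,   6,  10]))]
yel t [(np.int32(103), array([286.3, 215.1]), array([278, 211,  18,   9]))]
```

View pics/cs.png

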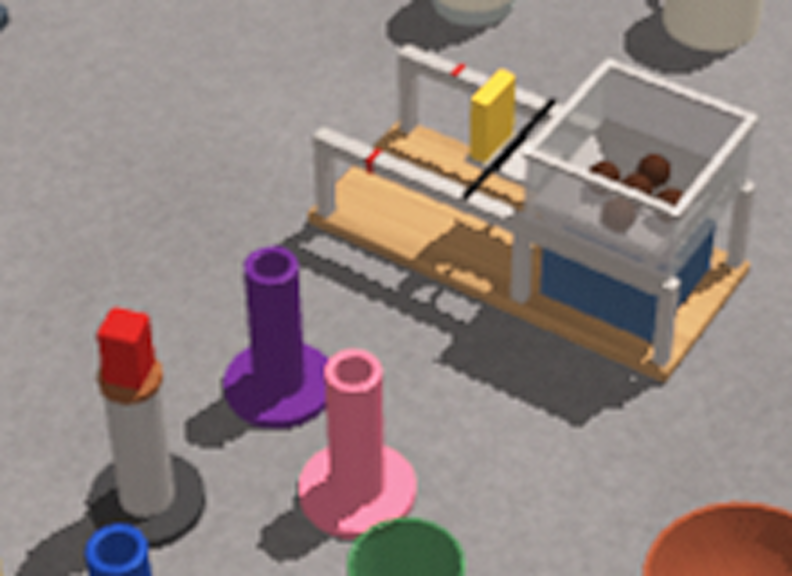

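View pics/ct.png

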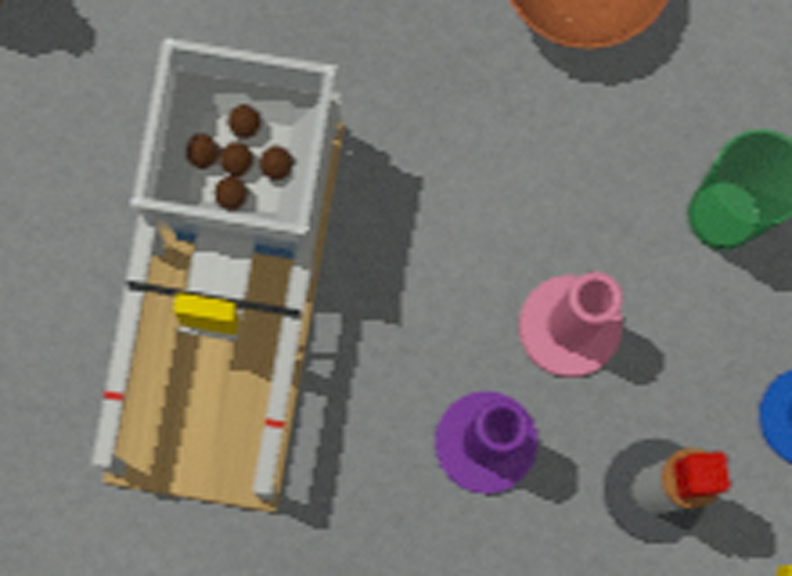

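Both crops confirm it. The steel tube with a dark foot, at scene-crop (140,460), holds the wooden collar and red handle at (126,345), and its neighbours are purple, pink and blue. The top crop shows the hopper rim with its corners, five nuts, the yellow handle at (206,313) and red marks at (113,396) and (275,423).

```bash
python3 - <<'E'
from h import *
s=cv2.imread("pics/scene0.png")[...,::-1];t=cv2.imread("pics/top0.png")[...,::-1]
C=lambda p:np.array(p)/3.6+[230,130]-.36; D=lambda p:np.array(p)/3.6+[210,190]-.36
rim=np.array([onz("top",C(p),.15) for p in[(165,40),(336,68),(306,234),(134,205)]])
rs=np.array([onz("scene",D(p),.15) for p in[(755,118),(678,210),(525,152),(611,62)]])
for r in(rim,rs):
    d=(r[0]+r[1]-r[2]-r[3]);print("rim c",r.mean(0).round(4),"yaw",np.arctan2(d[1],d[0]).round(3),[np.linalg.norm(r[i]-r[i-1]).round(3) for i in range(4)])
a,b=[onz("top",C(p),.088) for p in[(113,396),(275,423)]];a2,b2=[onz("scene",D(p),.088) for p in[(458,71),(373,160)]]
for u,v in((a,b),(a2,b2)): print("mark",((u+v)/2).round(4),"yaw",(np.arctan2(*(u-v)[1::-1])-np.pi/2).round(3),np.linalg.norm(u-v).round(3))
print("nuts",[onz("top",C(p),.097).round(3)[:2] for p in[(245,121),(203,151),(237,158),(277,162),(231,192)]])
# yellow
for n,im,roi,z in(("scene",s,(325,195,365,250),.14),("top",t,(265,195,310,230),.14)):
    x0,y0,x1,y1=roi;h=cv2.cvtColor(np.ascontiguousarray(im[y0:y1,x0:x1]),cv2.COLOR_RGB2HSV);m=cv2.inRange(h,(22,150,205),(35,255,255))
    r=cv2.minAreaRect(cv2.findNonZero(m));bx=cv2.boxPoints(r)+[x0,y0];w=np.array([onz(n,p,z) for p in bx]);print("yel",n,np.round(r[0]+np.array([x0,y0]),1),w.mean(0).round(4),w.round(3)[:,:2].tolist())
# red top face
for n,im,roi in(("scene",s,(225,265,270,310)),("top",t,(395,240,445,290))):
    x0,y0,x1,y1=roi;h=cv2.cvtColor(np.ascontiguousarray(im[y0:y1,x0:x1]),cv2.COLOR_RGB2HSV)
    m=cv2.inRange(h,(0,180,120),(8,255,255));v=h[...,2][m>0];print(n,np.histogram(v,8))
    th=cv2.threshold(v,0,255,cv2.THRESH_OTSU)[0];m2=((m>0)&(h[...,2]>th)).astype('u1')
    r=cv2.minAreaRect(cv2.findNonZero(m2));bx=cv2.boxPoints(r)+[x0,y0];w=np.array([onz(n,p,.168) for p in bx]);e=w[1]-w[0];f=w[2]-w[1]
    print("red",n,th,w.mean(0).round(4),np.linalg.norm(e).round(3),np.linalg.norm(f).round(3),np.arctan2(e[1],e[0]).round(3),np.arctan2(f[1],f[0]).round(3))
print("redtri",tri((244.8,286.2),(424.4,261.2)))
# foot ellipse top crop & scene crop
print("foot",onz("top",C((657,489)),.004), onz("scene",D((148,500)),.004))
E
```

```text
rim c [0.6918 0.0214 0.15  ] yaw -0.146 [np.float64(0.114), np.float64(0.116), np.float64(0.114), np.float64(0.115)]
rim c [0.6931 0.0215 0.15  ] yaw -0.131 [np.float64(0.11), np.float64(0.108), np.float64(0.111), np.float64(0.113)]
mark [0.516  0.0479 0.088 ] yaw -0.14 0.114
mark [0.5172 0.0447 0.088 ] yaw -0.13 0.116
nuts [array([0.719, 0.019]), array([0.696, 0.047]), array([0.692, 0.023]), array([ 0.69 , -0.005]), array([0.668, 0.027])]
yel scene [346.8 214.3] [0.58   0.0363 0.14  ] [[0.571, 0.02], [0.578, 0.06], [0.589, 0.052], [0.582, 0.013]]
yel top [286.1 214.8] [0.5787 0.0395 0.14  ] [[0.576, 0.057], [0.587, 0.056], [0.582, 0.022], [0.571, 0.023]]
scene (array([105,  48,   9,   7,   2,   5,   9,  70]), array([121.  , 135.25, 149.5 , 163.75, 178.  , 192.25, 206.5 , 220.75,
       235.  ]))
red scene 174.0 [ 0.4765 -0.2883  0.168 ] 0.023 0.026 1.927 0.1
top (array([15, 12,  5,  6, 10,  5, 13, 83]), array([123. , 130.5, 138. , 145.5, 153. , 160.5, 168. , 175.5, 183. ]))
red top 156.0 [ 0.4747 -0.286   0.168 ] 0.023 0.023 -1.545 3.139
redtri (array([ 0.47584747, -0.28739768,  0.14696074]), [np.float64(2.576792766115379e-06), np.float64(2.576792766125043e-06)])
foot [ 0.47537571 -0.28879792  0.004     ] [ 0.47639355 -0.28803273  0.004     ]
```

Units first: shifts go in shares of 1 m and turns go in shares of 4 rad. So 39.9 cm is 0.399, 37 cm is 0.37, -1.444 rad is -0.361.

>>> step_arm(series=[[0.03, -0.02, 0, 0, 0, -0.025, 8.5], [0.08, -0.055, 0, 0, 0, -0.06, 8.5], [0.13, -0.09, 0, 0, 0, -0.095, 8.5], [0.18, -0.125, 0, 0, 0, -0.13, 8.5], [0.22, -0.16, 0, 0, 0, -0.165, 8.5], [0.26, -0.19, 0, 0, 0, -0.2, 8.5], [0.3, -0.22, 0, 0, 0, -0.235, 8.5], [0.34, -0.25, 0, 0, 0, -0.27, 8.5], [0.37, -0.27, 0, 0, 0, -0.305, 8.5], [0.399, -0.288, 0, 0, 0, -0.34, 8.5], [0.399, -0.288, 0, 0, 0, -0.361, 8.5], [0.399, -0.288, 0, 0, 0, -0.361, 8.5], [0.399, -0.288, 0, 0, 0, -0.361, 8.5], [0.399, -0.288, 0, 0, 0, -0.361, 8.5], [0.399, -0.288, 0, 0, 0, -0.361, 8.5]])

```text
t: 1.6
ee_pos: [0.4748, -0.2886, 0.2312]
tcp_rot: [0.672, 0.74, -0.0, -0.0]
contact_force: [-0.7, -0.1, 0.2]
width: 0.996
grasp_force: 0.0
```

Scaled: 10 cm is 0.1, 8 cm is 0.08.

>>> step_arm(series=[[0, 0.001, 0.02, 0, 0, 0, 8.5], [0, 0.001, 0.05, 0, 0, 0, 8.5], [0, 0.001, 0.08, 0, 0, 0, 8.5], [0, 0.001, 0.1, 0, 0, 0, 8.5], [0, 0.001, 0.1, 0, 0, 0, 8.5], [0, 0.001, 0.1, 0, 0, 0, 8.5]])

```text
t: 2.2
ee_pos: [0.4767, -0.2878, 0.1317]
tcp_rot: [0.671, 0.741, -0.0, -0.0]
contact_force: [0.1, 0.8, 0.0]
width: 1.0
grasp_force: 0.0
```

```bash
python3 - <<'E'
from h import *
s=arm.sense();print(s["ee_pos"],s["contact_force"],s["joint_pos"].round(2))
a=arm.grab_frame("scene")[230:350,190:310];b=arm.grab_frame("top")[200:320,360:480]
cv2.imwrite("pics/g1.png",cv2.resize(np.hstack([a,b]),None,fx=3.3,fy=3.3,interpolation=cv2.INTER_CUBIC)[...,::-1])
E
```

```text
[ 0.47666666 -0.28778059  0.1316856 ] [0.08338424 0.75812113 0.02711048] [ 0.72  0.53 -0.39  1.87  0.27  0.79  0.29]
```

View pics/g1.png

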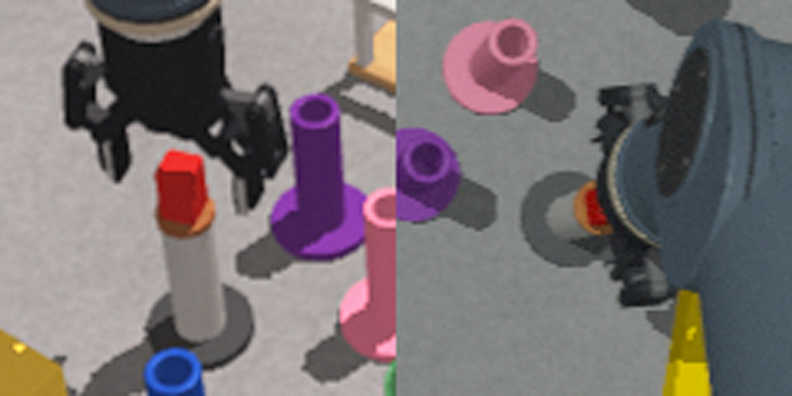

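The open fingers straddle the red handle: in the scene crop they are at (112,165) and (245,190), with the handle between them at (183,185). I'm closing now.

>>> step_arm(series=[[0, 0, 0, 0, 0, 0, 5], [0, 0, 0, 0, 0, 0, 3.5], [0, 0, 0, 0, 0, 0, 2], [0, 0, 0, 0, 0, 0, 1], [0, 0, 0, 0, 0, 0, 1], [0, 0, 0, 0, 0, 0, 1], [0, 0, 0, 0, 0, 0, 1], [0, 0, 0, 0, 0, 0, 1], [0, 0, 0, 0, 0, 0, 1]])

```text
t: 3.2
ee_pos: [0.477, -0.2873, 0.1316]
tcp_rot: [0.671, 0.742, 0.0, 0.0]
contact_force: [-0.7, -0.7, 4.8]
width: 0.294
grasp_force: 59.2
```

Scaled: -18 cm is -0.18, -17 cm is -0.17.

>>> step_arm(series=[[0, 0, -0.01, 0, 0, 0, 1], [0, 0, -0.03, 0, 0, 0, 1], [0, 0, -0.06, 0, 0, 0, 1], [0, 0, -0.09, 0, 0, 0, 1], [0, 0, -0.12, 0, 0, 0, 1], [0, 0, -0.15, 0, 0, 0, 1], [0, 0, -0.17, 0, 0, 0, 1], [0, 0, -0.18, 0, 0, 0, 1], [0, 0, -0.18, 0, 0, 0, 1], [0, 0, -0.18, 0, 0, 0, 1]])

```text
t: 4.2
ee_pos: [0.4763, -0.2871, 0.3104]
tcp_rot: [0.671, 0.742, -0.0, -0.001]
contact_force: [-0.1, -0.1, -0.8]
width: 0.299
grasp_force: 58.9
```

```bash
python3 - <<'E'
from h import *
s=arm.sense();print(s["ee_pos"],s["contact_force"],s["width"])
im=arm.grab_frame("scene");X=s["ee_pos"];p=proj("scene",X).astype(int);print(p,"tip pred",proj("scene",X-[0,0,.1236]))
x,y=p[0]-60,max(p[1]-60,0)
cv2.imwrite("pics/g2.png",cv2.resize(im[y:y+150,x:x+130],None,fx=3.5,fy=3.5,interpolation=cv2.INTER_CUBIC)[...,::-1])
E
```

```text
[ 0.47633345 -0.28710874  0.31039811] [-0.1209679  -0.09276559 -0.77693061] 0.2991395871188289
[237 229] tip pred [243.2670834  273.30511942]
```

View pics/g2.png

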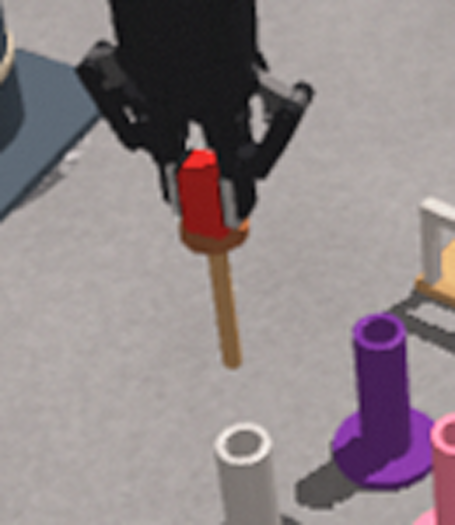

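The stick hangs straight in the grip. Its tip is at crop (232,367), which is scene (243,274) and matches the prediction to under a pixel. The empty tube's mouth is at crop (244,440). Now I carry it over a gap between the nuts.

Scaled: 26.9 cm is 0.269, 26 cm is 0.26.

>>> step_arm(series=[[0.01, 0.008, 0, 0, 0, 0, 1], [0.03, 0.024, 0, 0, 0, 0, 1], [0.06, 0.048, 0, 0, 0, 0, 1], [0.09, 0.072, 0, 0, 0, 0, 1], [0.12, 0.096, 0, 0, 0, 0, 1], [0.15, 0.12, 0, 0, 0, 0, 1], [0.18, 0.144, 0, 0, 0, 0, 1], [0.21, 0.169, 0, 0, 0, 0, 1], [0.24, 0.194, 0, 0, 0, 0, 1], [0.26, 0.21, 0, 0, 0, 0, 1], [0.269, 0.218, 0, 0, 0, 0, 1], [0.269, 0.218, 0, 0, 0, 0, 1], [0.269, 0.218, 0, 0, 0, 0, 1], [0.269, 0.218, 0, 0, 0, 0, 1], [0.269, 0.218, 0, 0, 0, 0, 1]])

```text
t: 5.75
ee_pos: [0.6665, 0.0004, 0.3116]
tcp_rot: [0.672, 0.741, -0.0, 0.0]
contact_force: [-0.4, -0.1, -0.2]
width: 0.297
grasp_force: 59.0
```

```bash
python3 - <<'E'
from h import *
s=arm.sense();print(s["ee_pos"],s["tcp_rot"].round(4),s["joint_pos"].round(2))
print("tube", onz("scene",np.array((244,441))/3.5+[177,169]-.36,.118))
x=s["tcp_rot"];y=2*np.arctan2(x[1],x[0]);xt=np.array([np.cos(y),np.sin(y)]);yt=np.array([np.sin(y),-np.cos(y)])
d=np.array([.6665,.002])-s["ee_pos"][:2];print("corr",d@xt,d@yt)
C=np.array([.6925,.0215]);ex=np.array([.990,-.138]);ey=np.array([.138,.990])
e=C-.023*(ex+ey)
for k in range(0,25):
    a=np.radians(225+15*k);p=C+(.0325-.0005*k)*(np.cos(a)*ex+np.sin(a)*ey)-e;print(k,(100*p@xt).round(1),(100*p@yt).round(1))
E
```

```text
[6.66481950e-01 4.40297959e-04 3.11593422e-01] [ 6.717e-01  7.408e-01 -2.000e-04  3.000e-04] [ 0.19  0.54 -0.47  1.32  0.24  1.34 -0.18]
tube [ 0.47555689 -0.28562106  0.118     ]
corr 0.0015504753632125477 0.00017035967880576854
0 0.0 0.0
1 -0.6 0.6
2 -1.1 1.3
3 -1.3 2.0
4 -1.4 2.9
5 -1.2 3.6
6 -0.8 4.3
7 -0.3 4.9
8 0.3 5.3
9 1.0 5.5
10 1.8 5.5
11 2.5 5.4
12 3.1 5.0
13 3.6 4.6
14 3.9 4.0
15 4.1 3.4
16 4.1 2.7
17 4.0 2.1
18 3.7 1.5
19 3.3 1.1
20 2.8 0.8
21 2.2 0.6
22 1.6 0.6
23 1.1 0.8
24 0.6 1.0
```

Scaled: 9.6 cm is 0.096, 0.15 cm is 0.0015.

>>> step_arm(series=[[0.0015, 0, 0.01, 0, 0, 0, 1], [0.0015, 0, 0.03, 0, 0, 0, 1], [0.0015, 0, 0.05, 0, 0, 0, 1], [0.0015, 0, 0.065, 0, 0, 0, 1], [0.0015, 0, 0.08, 0, 0, 0, 1], [0.0015, 0, 0.09, 0, 0, 0, 1], [0.0015, 0, 0.096, 0, 0, 0, 1], [0.0015, 0, 0.096, 0, 0, 0, 1], [0.0015, 0, 0.096, 0, 0, 0, 1]])

```text
t: 6.65
ee_pos: [0.6669, 0.0036, 0.2158]
tcp_rot: [0.671, 0.742, 0.0, 0.0]
contact_force: [0.7, 0.2, -0.3]
width: 0.294
grasp_force: 59.0
```

Scaled: 5.3 cm is 0.053, 5.1 cm is 0.051.

>>> step_arm(series=[[-0.006, 0.006, 0, 0, 0, 0, 1], [-0.011, 0.013, 0, 0, 0, 0, 1], [-0.013, 0.02, 0, 0, 0, 0, 1], [-0.013, 0.029, 0, 0, 0, 0, 1], [-0.011, 0.036, 0, 0, 0, 0, 1], [-0.008, 0.043, 0, 0, 0, 0, 1], [-0.003, 0.048, 0, 0, 0, 0, 1], [0.003, 0.051, 0, 0, 0, 0, 1], [0.01, 0.053, 0, 0, 0, 0, 1], [0.018, 0.053, 0, 0, 0, 0, 1], [0.024, 0.051, 0, 0, 0, 0, 1], [0.03, 0.048, 0, 0, 0, 0, 1], [0.034, 0.045, 0, 0, 0, 0, 1], [0.037, 0.04, 0, 0, 0, 0, 1], [0.038, 0.034, 0, 0, 0, 0, 1], [0.038, 0.027, 0, 0, 0, 0, 1], [0.037, 0.021, 0, 0, 0, 0, 1], [0.035, 0.015, 0, 0, 0, 0, 1], [0.031, 0.011, 0, 0, 0, 0, 1], [0.027, 0.009, 0, 0, 0, 0, 1]])

```text
t: 8.65
ee_pos: [0.6727, 0.031, 0.2157]
tcp_rot: [0.671, 0.742, 0.0, 0.0]
contact_force: [0.4, -0.2, -0.4]
width: 0.3
grasp_force: 60.0
```

```bash
python3 - <<'E'
from h import *
s=arm.sense();print(s["t"],s["ee_pos"],s["contact_force"])
a=arm.grab_frame("top")[120:240,240:360];b=arm.grab_frame("scene")[170:290,320:440]
cv2.imwrite("pics/g3.png",cv2.resize(np.hstack([a,b]),None,fx=3.3,fy=3.3,interpolation=cv2.INTER_CUBIC)[...,::-1])
E
```

```text
8.65 [0.67271782 0.03102686 0.21567865] [ 0.39525192 -0.20571753 -0.42084529]
```

View pics/g3.png

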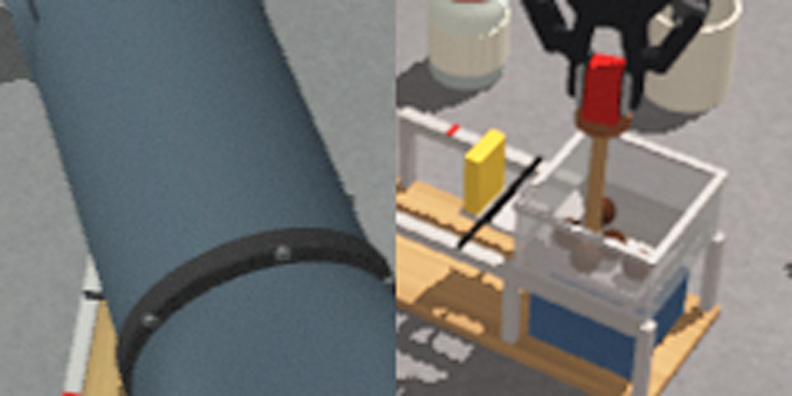

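The scene crop shows the rod's tip among the nuts at (590,230), and they have moved. The arm hides the top view. I'll do one more lap at a smaller radius, then cross the middle.

Scaled: 4.1 cm is 0.041, 3.8 cm is 0.038.

>>> step_arm(series=[[-0.007, -0.003, 0, 0, 0, 0, 1], [-0.015, -0.003, 0, 0, 0, 0, 1], [-0.022, 0, 0, 0, 0, 0, 1], [-0.027, 0.005, 0, 0, 0, 0, 1], [-0.031, 0.012, 0, 0, 0, 0, 1], [-0.032, 0.02, 0, 0, 0, 0, 1], [-0.03, 0.027, 0, 0, 0, 0, 1], [-0.026, 0.034, 0, 0, 0, 0, 1], [-0.02, 0.038, 0, 0, 0, 0, 1], [-0.013, 0.041, 0, 0, 0, 0, 1], [-0.005, 0.041, 0, 0, 0, 0, 1], [0.002, 0.038, 0, 0, 0, 0, 1], [0.007, 0.033, 0, 0, 0, 0, 1], [0.011, 0.026, 0, 0, 0, 0, 1], [0.012, 0.018, 0, 0, 0, 0, 1], [0.01, 0.011, 0, 0, 0, 0, 1], [0.006, 0.004, 0, 0, 0, 0, 1], [0, 0, 0, 0, 0, 0, 1], [-0.005, 0.01, 0, 0, 0, 0, 1], [-0.01, 0.019, 0, 0, 0, 0, 1]])

```text
t: 10.75
ee_pos: [0.6932, 0.022, 0.2156]
tcp_rot: [0.671, 0.741, -0.0, 0.0]
contact_force: [-1.0, 0.5, -1.9]
width: 0.297
grasp_force: 60.4
```

Scaled: -9.6 cm is -0.096, -9 cm is -0.09.

>>> step_arm(series=[[0, 0, 0, 0, 0, 0, 1], [0, 0, 0, 0, 0, 0, 1], [0, 0, -0.01, 0, 0, 0, 1], [0, 0, -0.03, 0, 0, 0, 1], [0, 0, -0.05, 0, 0, 0, 1], [0, 0, -0.07, 0, 0, 0, 1], [0, 0, -0.09, 0, 0, 0, 1], [0, 0, -0.096, 0, 0, 0, 1], [0, 0, -0.096, 0, 0, 0, 1]])

```text
t: 11.65
ee_pos: [0.6931, 0.0238, 0.3126]
tcp_rot: [0.671, 0.742, 0.001, 0.001]
contact_force: [-0.0, 0.9, -0.7]
width: 0.298
grasp_force: 60.4
```

```bash
python3 - <<'E'
from h import *
s=arm.sense();X=s["ee_pos"];print(s["t"],X,s["tcp_rot"].round(4),s["contact_force"].round(1),s["width"])
im=arm.grab_frame("scene");b=im[150:290,310:450]
# nuts: old vs new scene pixels
old=[(.719,.019),(.696,.047),(.692,.023),(.69,-.005),(.668,.027)]
m,bl=blobs(im,(0,90,20),(14,255,140),(355,210,420,275),8);print("nuts now",[(a,c) for a,c,_ in bl]);print("old px",[proj("scene",np.array([*p,.097])).round(0) for p in old])
print("tip pred",proj("scene",X-[0,0,.1236])-[310,150])
cv2.imwrite("pics/g4.png",cv2.resize(b,None,fx=4,fy=4,interpolation=cv2.INTER_CUBIC)[...,::-1])
x=s["tcp_rot"];y=2*np.arctan2(x[1],x[0]);xt=np.array([np.cos(y),np.sin(y)]);yt=np.array([np.sin(y),-np.cos(y)])
d=np.array([.4763,-.2871])-X[:2];print("to stand",d@xt,d@yt)
E
```

```text
11.65 [0.69308339 0.02381667 0.3125723 ] [6.707e-01 7.417e-01 8.000e-04 7.000e-04] [-0.   0.9 -0.7] 0.2978174258315908
nuts now [(np.int32(142), array([386.7, 237.2]))]
old px [array([396., 247.]), array([391., 237.]), array([386., 243.]), array([382., 249.]), array([378., 239.])]
tip pred [79.4130469  63.77555222]
to stand -0.28761861751109047 -0.24685976698014797
```

View pics/g4.png

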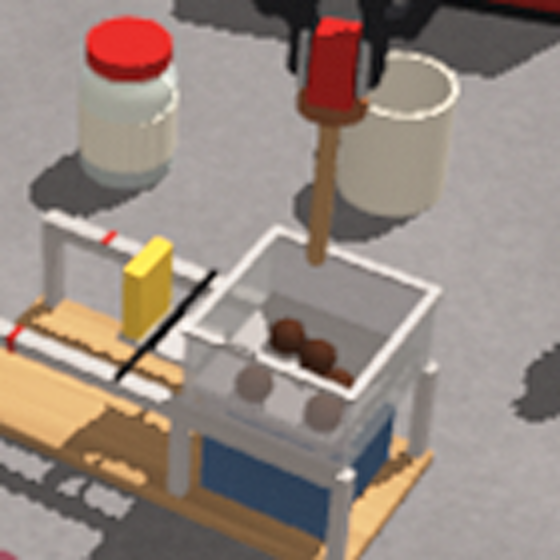

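The tip is out at crop (317,262). The nuts now lie at (287,333), (318,356), (340,379), (253,383) and (323,411). I'm checking those against the start positions.

```bash
python3 - <<'E'
from h import *
old=np.array([(.719,.019),(.696,.047),(.692,.023),(.69,-.005),(.668,.027)])
C=np.array([.6925,.0215]);B=np.array([[.990,-.138],[.138,.990]])
for p in[(287,333),(318,356),(340,379),(253,383),(323,411)]:
    for z in(.097,.104):
        w=onz("scene",np.array(p)/4+[310,150]-.38,z)[:2];print(p,z,(B@(w-C)*1e3).round(),"dist to olds",(np.linalg.norm(old-w,axis=1)*1e3).round())
E
```

```text
(287, 333) 0.097 [-28.  27.] dist to olds [60. 28. 37. 61. 25.]
(287, 333) 0.104 [-25.  20.] dist to olds [55. 25. 30. 53. 18.]
(318, 356) 0.097 [-2. 18.] dist to olds [33.  8. 17. 45. 28.]
(318, 356) 0.104 [ 2. 11.] dist to olds [27. 15. 10. 38. 28.]
(340, 379) 0.097 [20.  7.] dist to olds [ 9. 27. 21. 38. 45.]
(340, 379) 0.104 [23. -0.] dist to olds [ 4. 35. 23. 34. 48.]
(253, 383) 0.097 [-24. -25.] dist to olds [57. 56. 35. 25. 27.]
(253, 383) 0.104 [-20. -32.] dist to olds [57. 61. 39. 22. 34.]
(323, 411) 0.097 [ 24. -24.] dist to olds [26. 56. 36. 23. 56.]
(323, 411) 0.104 [ 27. -31.] dist to olds [32. 63. 43. 26. 62.]
```

Three nuts lie 18 mm or more from every starting spot, so the stir is done. Now I take the stick back to the stand.

Scaled: -28.7 cm is -0.287, -24.7 cm is -0.247.

>>> step_arm(series=[[-0.01, -0.008, 0, 0, 0, 0, 1], [-0.03, -0.025, 0, 0, 0, 0, 1], [-0.06, -0.05, 0, 0, 0, 0, 1], [-0.09, -0.075, 0, 0, 0, 0, 1], [-0.12, -0.1, 0, 0, 0, 0, 1], [-0.15, -0.127, 0, 0, 0, 0, 1], [-0.18, -0.154, 0, 0, 0, 0, 1], [-0.21, -0.18, 0, 0, 0, 0, 1], [-0.24, -0.206, 0, 0, 0, 0, 1], [-0.265, -0.23, 0, 0, 0, 0, 1], [-0.28, -0.242, 0, 0, 0, 0, 1], [-0.287, -0.247, 0, 0, 0, 0, 1], [-0.287, -0.247, 0, 0, 0, 0, 1], [-0.287, -0.247, 0, 0, 0, 0, 1], [-0.287, -0.247, 0, 0, 0, 0, 1]])

```text
t: 13.2
ee_pos: [0.4766, -0.2854, 0.3112]
tcp_rot: [0.67, 0.742, 0.0, -0.0]
contact_force: [0.3, 0.1, -0.3]
width: 0.297
grasp_force: 60.5
```

```bash
python3 - <<'E'
from h import *
s=arm.sense();X=s["ee_pos"];print(s["t"],X,s["tcp_rot"].round(4))
im=arm.grab_frame("scene");b=im[230:330,200:300]
print("tip pred",(proj("scene",X-[0,0,.1236])-[200,230]+.4)*5)
cv2.imwrite("pics/g5.png",cv2.resize(b,None,fx=5,fy=5,interpolation=cv2.INTER_CUBIC)[...,::-1])
x=s["tcp_rot"];y=2*np.arctan2(x[1],x[0]);xt=np.array([np.cos(y),np.sin(y)]);yt=np.array([np.sin(y),-np.cos(y)])
d=np.array([.4765,-.2872])-X[:2];print("corr",d@xt,d@yt)
E
```

```text
13.2 [ 0.47656449 -0.28544     0.3111895 ] [ 6.700e-01  7.423e-01  4.000e-04 -2.000e-04]
tip pred [220.60857053 214.82621569]
corr -0.0017442264183857518 -0.00024380382495388126
```

View pics/g5.png

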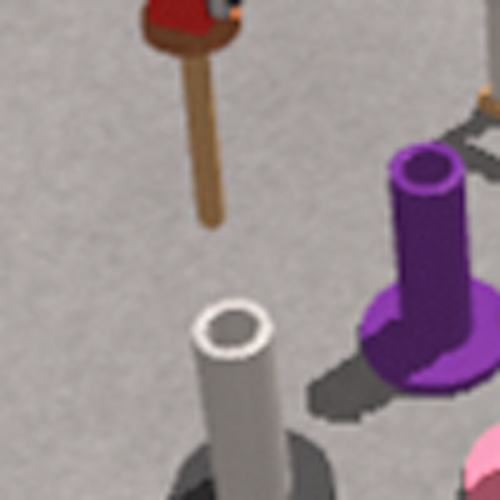

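The tip is at crop (210,224), about 2 px left of where it should be, with the tube mouth at (233,329). The stick has tilted slightly in the grip, so I'm working out by how much.

```bash
python3 - <<'E'
from h import *
X=arm.sense()["ee_pos"]
P=lambda p:np.array(p)/5+[200,230]-.4
print("TCP",X,"exp tip px",(proj("scene",X-[0,0,.1236])-[200,230]+.4)*5,"exp axis 100mm above",(proj("scene",X-[0,0,.0236])-[200,230]+.4)*5)
print("tip on z",onz("scene",P((210.5,226)),.1875),"tube c",onz("scene",P((233,329)),.118))
# automatic: wood mask centreline, and top view
im=arm.grab_frame("scene");m,bl=blobs(im,(8,70,60),(25,255,255),(225,235,255,280),20)
for y in range(0,45,5):
    x=np.flatnonzero(m[y])
    if len(x): print(y+235,x.min()+225,x.max()+225)
print(proj("scene",X-[0,0,.03]),proj("scene",X-[0,0,.1236]))
t=arm.grab_frame("top");q=proj("top",X-[0,0,.1236]);print("top tip pred",q);x0,y0=int(q[0])-30,int(q[1])-30
print(blobs(t,(5,70,60),(25,255,255),(x0,y0,x0+60,y0+60),5)[1])
E
```

```text
TCP [ 0.47654102 -0.28555152  0.31121785] exp tip px [220.42181231 214.93362906] exp axis 100mm above [196.23070271  40.36233236]
tip on z [ 0.47596275 -0.29289946  0.1875    ] tube c [ 0.47638669 -0.2877267   0.118     ]
235 229 247
240 233 242
245 237 241
250 237 242
255 238 242
260 238 243
265 239 243
270 239 244
275 241 242
[239.17220969 240.02549264] [243.68436246 272.58672581]
top tip pred [427.89222957 259.4926133 ]
[(np.int32(92), array([434.9, 256.4]), array([430, 247,  11,  18]))]
```

Scaled: -0.17 cm is -0.0017, -0.1 cm is -0.001, 0.06 rad is 0.015.

>>> step_arm(series=[[-0.001, 0, 0, 0, 0.0075, 0, 1], [-0.0017, 0, 0, 0, 0.015, 0, 1], [-0.0017, 0, 0, 0, 0.015, 0, 1], [-0.0017, 0, 0, 0, 0.015, 0, 1]])

```text
t: 13.75
ee_pos: [0.4758, -0.2892, 0.311]
tcp_rot: [0.671, 0.741, 0.02, -0.023]
contact_force: [-0.2, 0.5, -1.9]
width: 0.294
grasp_force: 60.3
```

```bash
python3 - <<'E'
from h import *
s=arm.sense();X=s["ee_pos"];R=cv2.Rodrigues(np.zeros(3))[0]
from scipy.spatial.transform import Rotation as Ro
print(X,Ro.from_quat(s["tcp_rot"]).as_matrix().round(3).tolist())
im=arm.grab_frame("scene");m,bl=blobs(im,(8,70,60),(25,255,255),(225,235,255,280),20)
for y in range(0,45,5):
    x=np.flatnonzero(m[y])
    if len(x): print(y+235,x.mean()+225,m[y,x].size)
print("last row",np.flatnonzero(m.any(1)).max()+235)
for h in(.03,.06,.09,.1236,.19): print(proj("scene",X-[0,0,h]))
h=cv2.cvtColor(np.ascontiguousarray(im[230:330,200:300]),cv2.COLOR_RGB2HSV)
w=cv2.inRange(h[50:80,35:60],(0,0,185),(180,60,255));n=cv2.findNonZero(w)
e=cv2.fitEllipse(n);c=np.array(e[0])+[235,280];print("rim",c,e[1],onz("scene",c,.118))
E
```

```text
[ 0.4758024  -0.28915539  0.31097323] [[-0.098, 0.995, -0.006], [0.993, 0.099, 0.06], [0.06, -0.0, -0.998]]
235 239.28571428571428 7
240 236.0 15
245 238.5 6
250 239.0 5
255 239.5 6
260 240.5 6
265 241.0 5
270 242.0 5
last row 274
[237.95574553 241.10995428]
[239.47606445 251.91595924]
[240.94631213 262.3660718 ]
[242.53654382 273.66899734]
[245.51561964 294.8434416 ]
rim [246.11648846 295.16573334] (10.484910011291504, 14.305644035339355) [ 0.47586675 -0.28719778  0.118     ]
```

The rod is vertical again. I'm inserting it slowly.

Scaled: 17.4 cm is 0.174, -0.85 cm is -0.0085.

>>> step_arm(series=[[0.002, 0, 0, 0, 0, 0, 1], [0.002, 0, 0, 0, 0, 0, 1], [0.001, 0, 0.017, 0, 0, 0, 1], [0, 0, 0.034, 0, 0, 0, 1], [-0.001, 0, 0.05, 0, 0, 0, 1], [-0.002, 0, 0.067, 0, 0, 0, 1], [-0.003, 0, 0.084, 0, 0, 0, 1], [-0.004, 0, 0.1, 0, 0, 0, 1], [-0.005, 0, 0.117, 0, 0, 0, 1], [-0.006, 0, 0.134, 0, 0, 0, 1], [-0.007, 0, 0.15, 0, 0, 0, 1], [-0.008, 0, 0.166, 0, 0, 0, 1], [-0.0085, 0, 0.174, 0, 0, 0, 1], [-0.0085, 0, 0.174, 0, 0, 0, 1], [-0.0085, 0, 0.174, 0, 0, 0, 1]])

```text
t: 15.3
ee_pos: [0.4761, -0.2866, 0.1377]
tcp_rot: [0.67, 0.741, 0.02, -0.022]
contact_force: [0.3, 0.1, -0.1]
width: 0.295
grasp_force: 60.3
```

Scaled: 0.5 cm is 0.005, 0.4 cm is 0.004.

>>> step_arm(series=[[0, 0, 0.002, 0, 0, 0, 1], [0, 0, 0.004, 0, 0, 0, 1], [0, 0, 0.005, 0, 0, 0, 1], [0, 0, 0.005, 0, 0, 0, 1]])

```text
t: 15.7
ee_pos: [0.4757, -0.2863, 0.1322]
tcp_rot: [0.671, 0.741, 0.02, -0.022]
contact_force: [0.5, -0.8, 0.0]
width: 0.297
grasp_force: 60.5
```

>>> step_arm(series=[[0, 0, 0, 0, 0, 0, 3.5], [0, 0, 0, 0, 0, 0, 5], [0, 0, 0, 0, 0, 0, 7], [0, 0, 0, 0, 0, 0, 8.5], [0, 0, 0, 0, 0, 0, 8.5], [0, 0, 0, 0, 0, 0, 8.5], [0, 0, 0, 0, 0, 0, 8.5]])

```text
t: 16.4
ee_pos: [0.4757, -0.2863, 0.1321]
tcp_rot: [0.671, 0.741, 0.02, -0.022]
contact_force: [-0.5, -0.8, -0.3]
width: 1.0
grasp_force: 0.0
```

Now I raise clear, undo the tilt, and check the stick.

Scaled: -11 cm is -0.11, -10 cm is -0.1, -0.06 rad is -0.015.

>>> step_arm(series=[[0.001, 0, -0.015, 0, 0, 0, 8.5], [0.002, 0, -0.04, 0, 0, 0, 8.5], [0.004, 0, -0.07, 0, 0, 0, 8.5], [0.006, 0, -0.1, 0, -0.0075, 0, 8.5], [0.006, 0, -0.11, 0, -0.015, 0, 8.5], [0.006, 0, -0.11, 0, -0.015, 0, 8.5], [0.006, 0, -0.11, 0, -0.015, 0, 8.5]])

```text
t: 17.1
ee_pos: [0.4753, -0.2866, 0.2414]
tcp_rot: [0.671, 0.742, -0.0, -0.001]
contact_force: [-0.3, -0.7, -0.9]
width: 0.99
grasp_force: 0.0
```

```bash
python3 - <<'E'
from h import *
s=arm.sense();X=s["ee_pos"];print(s["t"],X,s["tcp_rot"].round(4))
im=arm.grab_frame("scene");print("red",blobs(im,(0,180,60),(8,255,255),(225,265,270,310))[1])
b=im[260:360,200:300];cv2.imwrite("pics/g6.png",cv2.resize(b,None,fx=5,fy=5,interpolation=cv2.INTER_CUBIC)[...,::-1])
# goal: above handle, yaw 1.433
y=2*np.arctan2(s["tcp_rot"][1],s["tcp_rot"][0]);xt=np.array([np.cos(y),np.sin(y)]);yt=np.array([np.sin(y),-np.cos(y)])
g=np.array([.6925,.0215])-.115*np.array([.990,-.139]);d=g-X[:2];print("goal",g,"tool d",d@xt,d@yt,"yaw",y)
E
```

```text
17.1 [ 0.47527659 -0.28660414  0.24143373] [ 6.707e-01  7.417e-01 -1.000e-04 -7.000e-04]
red [(np.int32(279), array([245., 287.]), array([238, 276,  16,  23]))]
goal [0.57865  0.037485] tool d 0.31208172818756125 0.13536923389032202 yaw 1.6713004106494829
```

View pics/g6.png

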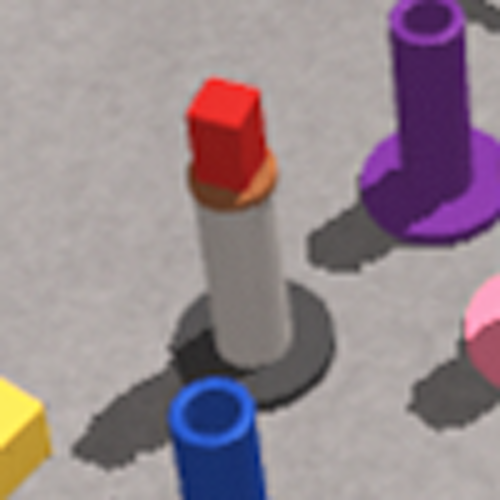

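The stick is seated upright in the grey tube: the red handle is at crop (226,135), where it started, and the collar rests on the tube. Next I go above the yellow handle with the fingers part closed, to stay clear of the hopper wall.

Scaled: 31.2 cm is 0.312, 30 cm is 0.3, 0.238 rad is 0.0595.

>>> step_arm(series=[[0.01, 0.005, 0, 0, 0, 0, 8.5], [0.03, 0.014, 0, 0, 0, 0.0075, 8], [0.07, 0.03, 0, 0, 0, 0.015, 7], [0.11, 0.048, 0, 0, 0, 0.025, 6], [0.15, 0.065, 0, 0, 0, 0.035, 5], [0.19, 0.083, 0, 0, 0, 0.045, 4.5], [0.23, 0.1, 0, 0, 0, 0.055, 4.5], [0.27, 0.117, 0, 0, 0, 0.0595, 4.5], [0.3, 0.13, 0, 0, 0, 0.0595, 4.5], [0.312, 0.135, 0, 0, 0, 0.0595, 4.5], [0.312, 0.135, 0, 0, 0, 0.0595, 4.5], [0.312, 0.135, 0, 0, 0, 0.0595, 4.5], [0.312, 0.135, 0, 0, 0, 0.0595, 4.5]])

```text
t: 18.45
ee_pos: [0.5786, 0.0348, 0.2419]
tcp_rot: [0.755, 0.656, -0.001, 0.0]
contact_force: [-0.2, -0.5, 0.3]
width: 0.53
grasp_force: 0.0
```

```bash
python3 - <<'E'
from h import *
s=arm.sense();X=s["ee_pos"];print(s["t"],X)
y=2*np.arctan2(s["tcp_rot"][1],s["tcp_rot"][0]);xt=np.array([np.cos(y),np.sin(y)]);yt=np.array([np.sin(y),-np.cos(y)])
im=arm.grab_frame("scene");m,bl=blobs(im,(22,150,205),(35,255,255),(325,195,365,250));print("yel",bl,[onz("scene",b[1],.14) for b in bl[:1]])
d=np.array([.57865,.0375])-X[:2];print("corr",d@xt,d@yt,"yaw",y)
E
```

```text
18.45 [0.57858403 0.03478575 0.24193988]
yel [(np.int32(56), array([346.7, 214.2]), array([341, 210,  12,   9]))] [array([0.57980355, 0.03620722, 0.14      ])]
corr 0.0026966967949245686 -0.00031520022617107733 yaw 1.4301413233231774
```

Scaled: 13.9 cm is 0.139, 13.6 cm is 0.136.

>>> step_arm(series=[[0.002, 0, 0.02, 0, 0, 0, 4.5], [0.002, 0, 0.05, 0, 0, 0, 4.5], [0.002, 0, 0.08, 0, 0, 0, 4.5], [0.002, 0, 0.105, 0, 0, 0, 4.5], [0.002, 0, 0.125, 0, 0, 0, 4.5], [0.002, 0, 0.136, 0, 0, 0, 4.5], [0.002, 0, 0.139, 0, 0, 0, 4.5], [0.002, 0, 0.139, 0, 0, 0, 4.5]])

```text
t: 19.3
ee_pos: [0.5794, 0.0385, 0.1036]
tcp_rot: [0.754, 0.656, 0.0, 0.0]
contact_force: [0.9, 0.4, 0.5]
width: 0.526
grasp_force: 0.0
```

>>> step_arm(series=[[0, 0, 0, 0, 0, 0, 3], [0, 0, 0, 0, 0, 0, 2], [0, 0, 0, 0, 0, 0, 1], [0, 0, 0, 0, 0, 0, 0], [0, 0, 0, 0, 0, 0, 0], [0, 0, 0, 0, 0, 0, 0], [0, 0, 0, 0, 0, 0, 0], [0, 0, 0, 0, 0, 0, 0]])

```text
t: 20.1
ee_pos: [0.5788, 0.0391, 0.1043]
tcp_rot: [0.754, 0.657, -0.0, -0.0]
contact_force: [-4.3, -0.1, 7.3]
width: 0.153
grasp_force: 58.7
```

Scaled: -7.8 cm is -0.078, -7.3 cm is -0.073.

>>> step_arm(series=[[0, -0.003, 0, 0, 0, 0, 0], [0, -0.008, 0, 0, 0, 0, 0], [0, -0.014, 0, 0, 0, 0, 0], [0, -0.02, 0, 0, 0, 0, 0], [0, -0.026, 0, 0, 0, 0, 0], [0, -0.032, 0, 0, 0, 0, 0], [0, -0.038, 0, 0, 0, 0, 0], [0, -0.044, 0, 0, 0, 0, 0], [0, -0.05, 0, 0, 0, 0, 0], [0, -0.056, 0, 0, 0, 0, 0], [0, -0.062, 0, 0, 0, 0, 0], [0, -0.068, 0, 0, 0, 0, 0], [0, -0.073, 0, 0, 0, 0, 0], [0, -0.076, 0, 0, 0, 0, 0], [0, -0.078, 0, 0, 0, 0, 0], [0, -0.078, 0, 0, 0, 0, 0], [0, -0.078, 0, 0, 0, 0, 0], [0, -0.078, 0, 0, 0, 0, 0]])

```text
t: 21.9
ee_pos: [0.5038, 0.0501, 0.1042]
tcp_rot: [0.754, 0.656, 0.002, 0.001]
contact_force: [7.7, 0.5, 3.7]
width: 0.157
grasp_force: 58.9
```

```bash
python3 - <<'E'
from h import *
s=arm.sense();X=s["ee_pos"];ex=np.array([.990,-.139])
print(s["t"],X,s["contact_force"].round(1),s["width"],s["grasp_force"])
print("travel by TCP",-(X[:2]-[.5788,.0391])@ex, "handle from centre",-(X[:2]-[.6925,.0215])@ex)
im=arm.grab_frame("scene");cv2.imwrite("pics/n1.png",im[...,::-1])
# black bar in scene: dark pixels near predicted bar line, world along ex
x0,y0,x1,y1=290,190,360,260
g=im[y0:y1,x0:x1].max(2);ys,xs=np.nonzero(g<45)
W=np.array([onz("scene",(x+x0,y+y0),.092)[:2]-[.6925,.0215] for x,y in zip(xs,ys)])
u=-W@ex;v=W@np.array([.139,.990]);k=(abs(v)<.065)&(abs(v)>.03);
for a,b in((.03,.065),(-.065,-.03)):
    q=u[(v>a)&(v<b)&(u>.08)&(u<.24)];print("bar u",len(q),np.histogram(q,bins=np.arange(.08,.25,.01))[0])
for n,roi in(("nuts",(340,190,430,290)),):
    print(n,[(a,c) for a,c,_ in blobs(im,(0,90,20),(14,255,140),roi,6)[1]])
E
```

```text
21.9 [0.50384842 0.0500887  0.1041736 ] [7.7 0.5 3.7] 0.1568320193091765 58.85196268558502
travel by TCP 0.07572949741229051 handle from centre 0.19073889741229053
bar u 86 [ 0  0  0  0  0  0  0  0  0 12  1 22 20 14  5 12]
bar u 12 [ 0  0  0  0  0  0  0  0  0 12  0  0  0  0  0  0]
nuts []
```

Scaled: -0.2 cm is -0.002.

>>> step_arm(series=[[0, -0.002, 0, 0, 0, 0, 0], [0, -0.002, 0, 0, 0, 0, 0], [0, -0.002, 0, 0, 0, 0, 0], [0, -0.002, 0, 0, 0, 0, 0], [0, -0.002, 0, 0, 0, 0, 0]])

```text
t: 22.45
ee_pos: [0.5019, 0.0503, 0.1042]
tcp_rot: [0.754, 0.656, 0.002, 0.001]
contact_force: [6.6, 0.6, 3.2]
width: 0.156
grasp_force: 58.9
```

```bash
python3 - <<'E'
from h import *
s=arm.sense();X=s["ee_pos"];ex=np.array([.990,-.139]);ey=np.array([.139,.990]);C=np.array([.6925,.0215])
print(s["t"],X,s["contact_force"].round(1),"travel",-(X[:2]-[.5788,.0391])@ex)
im=arm.grab_frame("scene");t=arm.grab_frame("top");o=cv2.imread("pics/scene0.png")[...,::-1]
# rail profile along u at v=+-.056: brightness / redness
for v in(-.056,.056):
    r=[]
    for u in np.arange(.164,.194,.002):
        w=C-u*ex+v*ey;p=proj("scene",np.array([*w,.09])).round().astype(int);r.append(tuple(int(c) for c in im[p[1],p[0]]))
    print(v,r)
# hopper interior: warm pixels (R-B) inside rim polygon, below, by image
q=np.array([proj("scene",np.array([*(C+a*ex+b*ey),z])) for a in(-.045,.045) for b in(-.045,.045) for z in(.092,.12)]).astype(np.int32)
for n,i in(("start",o),("now",im)):
    m=np.zeros(i.shape[:2],'u1');cv2.fillConvexPoly(m,cv2.convexHull(q),1)
    d=i[...,0].astype(int)-i[...,2];print(n,"warm px",((d>18)&(m>0)).sum(),"by rows",[(int(y),int(((d>18)&(m>0))[y].sum())) for y in range(q[:,1].min(),q[:,1].max(),6)])
h=blobs(t,(0,90,20),(14,255,140),(255,130,335,210),5)[1];print("top brown",[(a,c) for a,c,_ in h])
# dish interior seen from top: nuts visible through hopper
print("top pred hopper",proj("top",np.array([*C,.03])))
print("red",[(a,c) for a,c,_ in blobs(im,(0,180,60),(8,255,255),(225,265,270,310))[1]])
E
```

```text
22.45 [0.50194985 0.0503497  0.10418691] [6.6 0.6 3.2] travel 0.07764535822136805
-0.056 [(127, 121, 118), (128, 122, 117), (128, 122, 117), (129, 123, 119), (120, 111, 107), (120, 111, 107), (76, 61, 60), (23, 23, 24), (23, 23, 24), (80, 78, 75), (125, 120, 116), (128, 121, 116), (126, 120, 114), (128, 121, 117), (128, 121, 117)]
0.056 [(237, 232, 226), (237, 232, 226), (237, 232, 226), (241, 236, 231), (223, 213, 205), (144, 138, 133), (15, 15, 16), (15, 15, 16), (57, 54, 52), (235, 224, 217), (235, 224, 217), (241, 235, 229), (236, 230, 223), (239, 233, 227), (242, 236, 230)]
start warm px 226 by rows [(219, 0), (225, 0), (231, 0), (237, 19), (243, 11), (249, 7), (255, 0), (261, 0)]
now warm px 5 by rows [(219, 0), (225, 0), (231, 0), (237, 0), (243, 0), (249, 0), (255, 0), (261, 0)]
top brown [(np.int32(54), array([302.3, 171.8])), (np.int32(94), array([295.6, 178.8]))]
top pred hopper [297.57300862 180.31896065]
red [(np.int32(290), array([244.9, 286.8]))]
```

The bar covers both red marks, the hopper is empty, the nuts show in the dish, and the stick is in its stand. Handing in.

```bash
python3 -c "
from rig import arm
print(arm.job_done())"
```

```text
the job is handed in; nothing more can be done
None
```

I stirred the nuts, hung the stick back in its stand, and handed in at about 22.5 s still holding the slide, with its bar over the red marks. The hopper was empty, but the arm hid part of the dish, so I did not count all five nuts in it; no verdict came back.

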